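# Thumb the clip open and free the practice nail tip

## Robot

A 7-joint arm with a two-finger parallel gripper is mounted at the origin on the work surface. World frame = base frame: x ahead of the robot, y to its left, z up, the work surface at z = 0. Lengths are in m, angles in rad, forces in N, time in s.
With the tool pointing down it reaches from about 0.35 to 0.9 m from the base axis. Payload 8.1 kg.
Tool frame: the origin (TCP) lies at the very end of the fingers, on their centre line; the grasp point (between the pads) lies 19 mm behind it; z points along the fingers, y is the line along which they close (so a half turn about z gives the same grasp; the last joint's range is limited). The gripper opens to 92 mm and grips with 3 to 60 N. Pads are 19 mm wide; open, the fingers measure 130 mm over their backs; the gripper's body (75 mm by 190 mm) begins 47 mm behind the grasp point.
Start: joints at [1.224, 0.434, 0.025, 1.573, -0.012, 1.134, -0.075], TCP at [0.151, -0.607, 0.227] pointing down, gripper open.
Joint ranges: [-2.62, 2.62], [-0.44, 2.09], [-1.27, 1.32], [0.08, 2.57], [-1.32, 4.46], [0.12, 2], [-2.74, 2.74]. Speed limits (rad/s): [2.22, 2.22, 3.01, 3.01, 3.14, 3.14, 3.14].

## Interface

Orientations are given as a 3x3 rotation matrix whose columns are the frame's x, y, z axes.
In Python, from plant import arm gives the robot as it stands.
- The arm moves only by the tool carry_out, never from a script. Its argument "plan" is a list that holds one entry, the list of rows, each a list of 5 numbers: the finger opening in mm, from 0 to 91.8, then the shift along the tool's x, y, z in mm, then the turn about the tool's z in rad. A call has 1 to 20 rows; each row shifts and turns the commanded pose from where the row before left it, along the tool's axes as they then stand; what a row does not reach is not made up. A row lasts 1/10 s, in which the tool goes at most 50 mm and 8.59 degrees, less where a joint would pass 70% of its speed; a pose out of reach is approached as far as the arm can. A call with a gripper value outside its range is refused whole. The fingers move at their own pace and stop on an object; the grip force is fixed at half the most. Time passes only in rows, so rows that do not move let the fingers close. It gives the time, the measured TCP pose, the force, the opening and the grip force at its end, in the units of the state.
- arm.observe(): the state, without advancing time (a new reading comes with each control period).
- arm.read_camera(name): name is "side" or "top" or "wrist"; returns the picture (400x640x3 uint8, red, green, blue); there is no depth.
- arm.get_calibration(name): a dict with "intrinsics" (3x3 intrinsics, pixels), "D" ([k1, k2, p1, p2, k3] as OpenCV has them; the pictures are not rectified), "R" (3x3) and "t" (3): a world point X has camera coordinates R X + t. Camera axes: x right, y down, z forward; pixel columns grow to the right and rows downward; lengths in m; the calibration is good to about 2 mm. A picture is of the moment at which its call begins: read the wrist's pose just before it. get_calibration takes no time and is no camera call; for the wrist camera it gives the pose at the moment of the call.
- arm.close_job(): hands the job in; it is judged then, once.
Trained networks look in the newest picture that a camera, given by its name, has taken for a name from the list of things; names that differ only in an ending like _2 or _b are one class to them, and where a whole thing is asked for, a point or a joint stands for the part that bears it (a point fixed in the world has none). Each returns a list of dicts, best first, with "conf" (0 to 1); they miss things now and then, are a little off and sometimes report something else, mostly with a low value. They report only what shows in the picture. A call takes as long as a camera call. They do not tell look-alikes from the thing itself.
- arm.boxes_of(camera, target): "position" ([column, row] in pixels, amid what is visible of it).
The state is a dict: "clock": time; "joint_pos": joint angles; "joint_velocities": joint speeds; "joint_torque": joint torques, N m; "tcp_pos": TCP position; "orientation": TCP orientation; "contact_force": force on the tool from outside, world axes, zero at the start; "ft_torque": the same for the moment, N m; "grip_width": finger opening in m; "gripper_force": force on a finger pad.
Only numpy, scipy, OpenCV 4.12 (cv2) and the standard library are available. Lean on these libraries where they do the work, as an engineer would, in place of code of your own. Each camera call takes 0.05 s, during which the arm holds its last target. There are 200 camera calls.

## Task

Roll the recessed thumbwheel of the clip stand with one fingertip, gently, its crest going away from the robot, until the clip jaws are fully open. Then lift the practice nail tip out of the clip by its post and stand it upright in the middle of the ceramic ring dish, lowering it in before letting go. Do not press hard on the stand, leave the nail tip seated until the jaws are open, and leave the dish where it is and everything else on the tray alone.

Things in the scene. Friction and masses are not known exactly. Their poses are not given: they have to be found in the camera images.
- stand: Stainless clip stand fixed on the tray, base 84 (x) x 170 (y) x 8 mm. Origin: centre of its underside, on the tray floor 8 mm above the table. z up; x is the way the wheel's top must be rolled (away from the robot, yaw up to 0.5 rad); y towards the clip. Wheel housing at y = -45 mm, clip at y = +45 mm. Pushing any part of it above 13 N is too hard.
- slot (a point): Centre of the top face of the dark wheel housing (60 x by 31 y mm), 40 mm above the stand's underside. The thumbwheel's crest (8 mm wide, axle along stand y) shows right above it. The untouched crest is anywhere from 5 to 13 mm above this point, different each time: find it by feel. It rides on a spring of 6 N per mm: press 5 to 9 N; under 3 to 4 N slips.
- pocket (a point): Centre of the pocket floor of the clip, 10 mm above the stand's underside, where the nail holder's foot sits. Two steel jaws 40 (x) x 18 (y) x 5 mm with orange lips lie over the foot from the stand's -y and +y sides; the wheel slides each 10 mm away from the post. They float up and down with the wheel: tops 32 to 40 mm above the stand's underside.
- wheel (a joint): Angle in rad of the thumbwheel (ridged rim, 36 mm diameter, white marks): starts at 0 to 0.4 (jaws closed), grows as its crest is rolled along the stand's +x, stops at 2.6 (jaws fully open). Stays where left (about 2.5 N drag at the rim). 18 mm of rim travel is 1 rad: several strokes, lifting the finger between them.
- nail: Practice nail tip on a white holder, 40 g, loose: square foot 30 x 30 x 12 mm in the clip's 12 mm deep pocket, round post 14 mm thick up to 66 mm, above it an upright pink tip 11 mm (x) x 3 mm, to 90 mm. Origin: centre of the foot's underside; z along the post. Grip the post across the stand's x, 54 mm above its underside (jaw tops are at 22 to 30 mm).
- dish: White ceramic ring dish with a blue flat inner floor 64 mm in diameter, loose, 100 mm across the rim, 20 mm tall. Origin: centre of its underside; its inner floor is 6 mm above that. Stands on the tray floor left or right of the stand.
- jar: Lavender plastic jar with screw lid, 58 mm in diameter, 42 mm tall, origin at the centre of its underside; on the other side of the stand from the dish. Bystander.
- file: Glass nail file, 135 by 13 by 4 mm, lying at the tray's far edge, origin at the centre of its underside. Bystander.
- polish_pink: Pink nail polish bottle, 28 mm in diameter, 62 mm tall, origin at the centre of its underside. Bystander.
- polish_teal: Teal nail polish bottle, 28 mm in diameter, 62 mm tall, origin at the centre of its underside. Bystander.
- buffer: Orange ring-shaped nail buffer, 40 mm in diameter, 16 mm tall, origin at the centre of its underside. Bystander.
Things that resemble listed ones, but are neither listed nor needed, are in the scene too. What is shaped like the dish but brown is not meant.

How it is judged:
By the outcome, as a careful person would: the job done as asked, in the order asked, and still so for the second after the job is handed in, with the robot touching nothing.
It also fails if it takes over 54 s, if anything falls off the work surface, if the arm or the gripper's body presses on something with over 40 N, if the wrist force passes 120 N, or if a joint passes its speed limit or range.

## Working session

There is one attempt and no reset: what is moved stays moved. The work goes in short steps, Python scripts to look and compute and a tool call to move; the robot and the scene stay as the last step left them, time stands still between calls to the robot, and variables do not carry over. Pictures are saved under pics/ and viewed, at most 10 in all, crops included, and the job is handed in when it is done.

Besides the shell and the picture viewer there is one more tool, called after "Request:" as name(argument=value, ...), one argument or row to a line, values as JSON. carry_out: Moves the arm, as the interface text tells. Its arguments: {"type":"object","properties":{"plan":{"type":"array"}},"required":["plan"]}

```bash
mkdir -p pics; ls
cat > h.py <<'E'
import numpy as np, cv2
from plant import arm
def ray(cam,px,z,cal=None):
    c=cal or arm.get_calibration(cam);K=np.array(c["intrinsics"]);R=np.array(c["R"]);t=np.array(c["t"])
    u=cv2.undistortPoints(np.array([[px]],float),K,np.array(c["D"]))[0,0]
    o=-R.T@t;d=R.T@np.array([u[0],u[1],1]);return o+d*(z-o[2])/d[2]
def proj(cam,X):
    c=arm.get_calibration(cam)
    return cv2.projectPoints(np.array(X,float).reshape(-1,3),cv2.Rodrigues(np.array(c["R"]))[0],np.array(c["t"],float),np.array(c["intrinsics"]),np.array(c["D"]))[0][:,0]
def snap(cam,name):
    im=arm.read_camera(cam);cv2.imwrite(f"pics/{name}.png",cv2.cvtColor(np.array(im),cv2.COLOR_RGB2BGR));return im
E
python3 - <<'E'
from h import *
np.set_printoptions(precision=4,suppress=True)
s=arm.observe();print(s["clock"],s["tcp_pos"],s["orientation"],s["contact_force"],s["grip_width"])
snap("top","top0");snap("side","side0")
for cam in("top","side"):
  c=arm.get_calibration(cam);print(cam,-np.array(c["R"]).T@np.array(c["t"]))
for n in["slot","pocket","nail","dish","stand","jar"]:
  for b in arm.boxes_of("top",n)[:3]:print(n,b,ray("top",b["position"],{"slot":.048,"pocket":.018,"nail":.06,"dish":.02}.get(n,.03)))
E
```

```text
pics
0.0 [ 0.1507 -0.606   0.2259] [[ 0.9704  0.2413 -0.0005]
 [ 0.2413 -0.9704  0.0015]
 [-0.0001 -0.0016 -1.    ]] [ 0.2287  0.0983 -0.2328] 0.09154763929824954
top [ 0.238  -0.0804  1.449 ]
side [0.242  0.6246 0.6761]
slot {'position': [292.3, 198.2], 'conf': 0.84} [0.5018 0.0032 0.048 ]
pocket {'position': [292.1, 202.7], 'conf': 0.63} [0.4943 0.0051 0.018 ]
nail {'position': [278.0, 194.3], 'conf': 0.38} [0.5096 0.0429 0.06  ]
dish {'position': [381.0, 167.4], 'conf': 0.97} [ 0.605 -0.249  0.02 ]
dish {'position': [411.9, 302.6], 'conf': 0.92} [ 0.2197 -0.3392  0.02  ]
dish {'position': [444.6, 216.8], 'conf': 0.6} [ 0.4648 -0.4335  0.02  ]
stand {'position': [292.9, 200.9], 'conf': 0.75} [0.4974 0.0023 0.03  ]
jar {'position': [212.2, 179.1], 'conf': 0.73} [0.5552 0.2377 0.03  ]
```

Run:
```python
import cv2
a=cv2.imread("pics/top0.png")[120:330,170:490];b=cv2.imread("pics/side0.png")
cv2.imwrite("pics/a.png",cv2.resize(a,None,fx=2.5,fy=2.5,interpolation=cv2.INTER_CUBIC))
```

```text
(no output)
```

View pics/a.png

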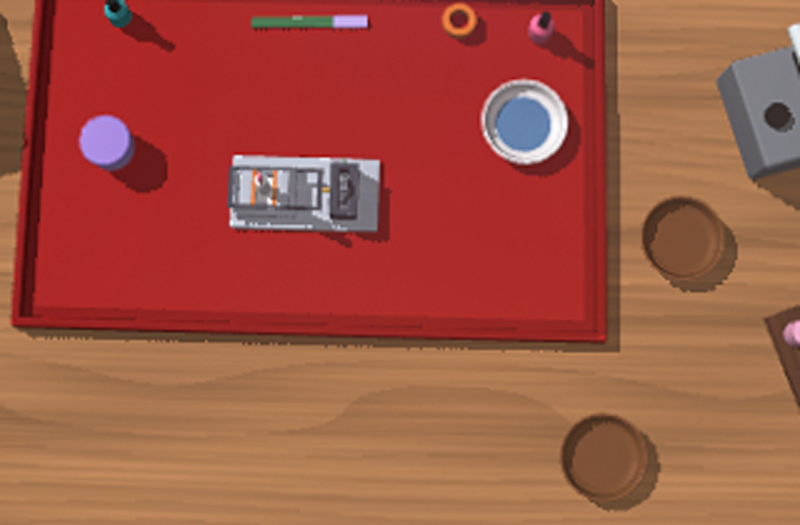

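View pics/side0.png

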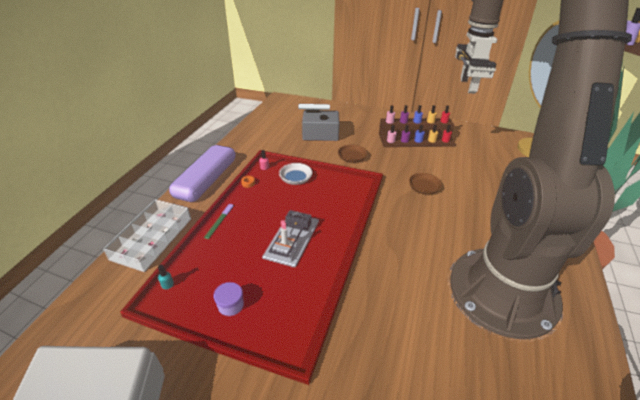

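The top view shows the stand with corners at about (263,182), (323,184), (322,213), (262,211). The wheel housing is on the right, the clip and nail on the left, the blue-floored dish at (381,168) and the jar at left. The brown dishes are decoys off the tray.

Run:
```python
from h import *
np.set_printoptions(precision=4,suppress=True)
C=np.array([ray("top",(170+x/2.5,120+y/2.5),.016) for x,y in[(232,155),(382,160),(380,232),(230,228)]]);print(C,C.mean(0))
y=C[0]-C[1]+C[3]-C[2];yaw=np.arctan2(-y[0],y[1]);print("yaw",yaw, np.linalg.norm(C[0]-C[1]),np.linalg.norm(C[0]-C[3]))
im=cv2.imread("pics/top0.png");print("dish floor",ray("top",(170+524/2.5,120+124/2.5),.014))
c=C.mean(0);ex=np.array([np.cos(yaw),np.sin(yaw)]);ey=np.array([-ex[1],ex[0]])
print("slot",c[:2]-.045*ey,"pocket",c[:2]+.045*ey)
s=arm.observe();R=s["orientation"];p=s["tcp_pos"]
c=arm.get_calibration("wrist");print("wristcam in tool",R.T@(-np.array(c["R"]).T@c["t"]-p), np.array(c["R"])@R)
```

```text
[[ 0.5533  0.0924  0.016 ]
 [ 0.5519 -0.0814  0.016 ]
 [ 0.4676 -0.0813  0.016 ]
 [ 0.4676  0.0907  0.016 ]] [0.5101 0.0051 0.016 ]
yaw -0.003885221462287142 0.1738040521002931 0.08567067283552142
dish floor [ 0.5998 -0.2457  0.014 ]
slot [ 0.5099 -0.0399] pocket [0.5103 0.0501]
wristcam in tool [ 0.0708 -0.0006 -0.1575] [[ 0.0008  1.     -0.0009]
 [-0.9643  0.0006 -0.2649]
 [-0.2649  0.0011  0.9643]]
```

Request:
carry_out(
  plan=[
    [[91,30,-29,0,0],[91,30,-29,0,0],[91,30,-29,0,0],[91,30,-29,0,0],[91,30,-29,0,0],[91,30,-29,0,0],[91,30,-29,0,0],[91,30,-29,0,0],[91,30,-29,0,0],[91,30,-29,0,0],[91,30,-29,0,0],[91,30,-29,0,0],[91,30,-29,0,0],[91,30,-29,0,0],[91,30,-29,0,0],[91,30,-29,0,0]],
  ],
)

```text
clock: 2.0
tcp_pos: [0.5054, -0.039, 0.227]
orientation: [[0.971, 0.241, 0.001], [0.241, -0.971, -0.0], [0.0, 0.0, -1.0]]
contact_force: [0.7, -0.2, 0.5]
grip_width: 0.0906
gripper_force: 0.0
```

Request:
carry_out(
  plan=[
    [[0,0,0,5,-0.133],[0,0,0,5,-0.133],[0,0,0,5,-0.133],[0,0,0,5,-0.133],[0,0,0,5,-0.133],[0,0,0,5,-0.133],[0,0,0,5,-0.133],[0,0,0,5,-0.133],[0,0,0,5,-0.133],[0,0,0,5,-0.133],[0,0,0,0,0]],
  ],
)

```text
clock: 3.1
tcp_pos: [0.5043, -0.0407, 0.1762]
orientation: [[-0.005, 1.0, -0.001], [1.0, 0.005, 0.0], [0.0, -0.001, -1.0]]
contact_force: [0.3, -0.1, -0.4]
grip_width: 0.0077
gripper_force: 0.0
```

Run:
```python
from h import *
np.set_printoptions(precision=4,suppress=True)
s=arm.observe();print(s["clock"],s["tcp_pos"],s["orientation"],s["contact_force"],s["grip_width"])
snap("wrist","w1");print(proj("wrist",[[.51,-.04,.058],[.51,.05,.08]]),proj("wrist",s["tcp_pos"]))
for n,z in[("slot",.048),("pocket",.035),("nail",.06),("wheel",.055),("stand",.03)]:
  for b in arm.boxes_of("wrist",n)[:2]:print(n,b,ray("wrist",b["position"],z))
```

```text
3.1 [ 0.5043 -0.0407  0.1762] [[-0.0047  1.     -0.001 ]
 [ 1.      0.0047  0.0002]
 [ 0.0002 -0.001  -1.    ]] [ 0.3264 -0.0944 -0.3564] 0.007746657661743693
[[327.2173 193.5887]
 [328.4907  87.4537]] [[321.1397 248.7004]]
slot {'position': [329.8, 131.8], 'conf': 0.93} [0.5125 0.0146 0.048 ]
pocket {'position': [329.3, 130.0], 'conf': 0.76} [0.5126 0.0155 0.035 ]
pocket {'position': [510.6, 393.6], 'conf': 0.6} [ 0.7418 -0.3039  0.035 ]
nail {'position': [332.3, 87.6], 'conf': 0.58} [0.5142 0.0515 0.06  ]
wheel {'position': [329.9, 187.4], 'conf': 0.77} [ 0.513  -0.0349  0.055 ]
stand {'position': [331.1, 130.0], 'conf': 0.61} [0.5144 0.0153 0.03  ]
```

View pics/w1.png

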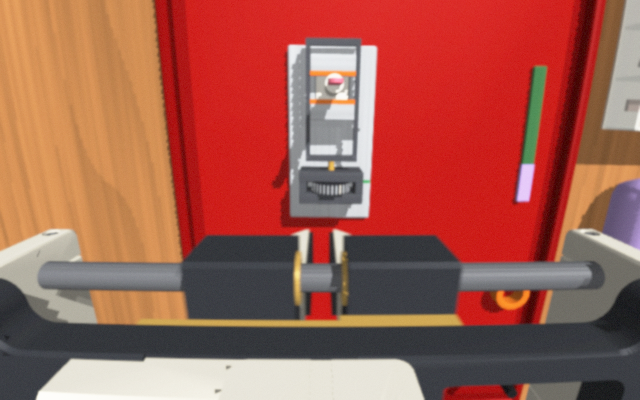

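Run:
```python
from h import *
np.set_printoptions(precision=4,suppress=True)
a=cv2.imread("pics/w1.png")[25:225,270:400]
cv2.imwrite("pics/w1c.png",cv2.resize(a,None,fx=3,fy=3,interpolation=cv2.INTER_CUBIC))
P=[ray("wrist",p,.016) for p in[(289,45),(377,46),(369,217),(290,216)]];print(np.array(P),np.mean(P,0))
print(ray("wrist",(331,188),.055),ray("wrist",(335,82),.1))
```

```text
[[ 0.4747  0.093   0.016 ]
 [ 0.5572  0.0924  0.016 ]
 [ 0.5565 -0.0767  0.016 ]
 [ 0.4719 -0.0756  0.016 ]] [0.5151 0.0083 0.016 ]
[ 0.514  -0.0354  0.055 ] [0.5145 0.0524 0.1   ]
```

View pics/w1c.png

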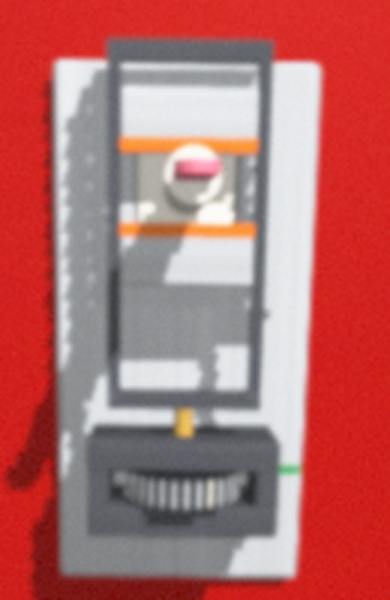

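The wheel is at pixel (330,188), which puts the slot at about (0.514, -0.036) with yaw near 0. The nail post is at (334,82). The numbers agree with the stated sizes, so I'm descending to above the crest.

Request:
carry_out(
  plan=[
    [[0,2.5,1.5,20,0],[0,2.5,1.5,20,0],[0,0,0,20,0],[0,0,0,20,0],[0,0,0,20,0],[0,0,0,8,0],[0,0,0,2,0],[0,0,0,0,0],[0,0,0,0,0]],
  ],
)

```text
clock: 4.3
tcp_pos: [0.5084, -0.0353, 0.0676]
orientation: [[-0.003, 1.0, 0.002], [1.0, 0.003, -0.0], [-0.0, 0.002, -1.0]]
contact_force: [-0.3, -0.6, -0.1]
grip_width: 0.0006
gripper_force: 0.0
```

Request:
carry_out(
  plan=[
    [[0,0,0,1,0],[0,0,0,0,0]],
  ],
)

```text
clock: 4.5
tcp_pos: [0.508, -0.0355, 0.0662]
orientation: [[-0.003, 1.0, 0.001], [1.0, 0.003, -0.0], [-0.0, 0.001, -1.0]]
contact_force: [0.4, -0.0, 0.4]
grip_width: 0.0003
gripper_force: 0.0
```

Request:
carry_out(
  plan=[
    [[0,0,0,1,0],[0,0,0,0,0]],
  ],
)

```text
clock: 4.7
tcp_pos: [0.5077, -0.0355, 0.0647]
orientation: [[-0.003, 1.0, 0.0], [1.0, 0.003, -0.0], [-0.0, 0.0, -1.0]]
contact_force: [-0.4, 0.1, 0.3]
grip_width: 0.0003
gripper_force: 0.0
```

Run:
```python
from h import *
snap("wrist","w2");s=arm.observe();print(s["clock"],s["tcp_pos"],s["contact_force"],s["ft_torque"],s["grip_width"])
a=cv2.imread("pics/w2.png")[150:350,200:460]
cv2.imwrite("pics/w2c.png",cv2.resize(a,None,fx=2.5,fy=2.5,interpolation=cv2.INTER_CUBIC))
```

```text
4.75 [ 0.50769963 -0.03546939  0.06476621] [0.42532896 0.44579295 0.96316406] [-0.09570678 -0.11306934 -0.05384218] 0.00028515396630184584
```

View pics/w2c.png

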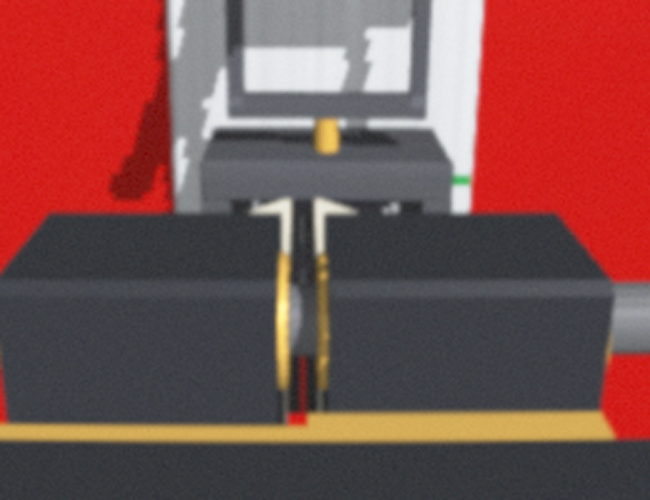

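The view shows the closed fingertips hanging over the housing slot, with no contact yet. I'll carry on down by feel.

Request:
carry_out(
  plan=[
    [[0,0,0,1,0],[0,0,0,1,0],[0,0,0,0,0]],
  ],
)

```text
clock: 5.05
tcp_pos: [0.5075, -0.0354, 0.0625]
orientation: [[-0.003, 1.0, -0.0], [1.0, 0.003, -0.0], [-0.0, -0.0, -1.0]]
contact_force: [-0.1, 0.1, 0.7]
grip_width: 0.0003
gripper_force: 0.0
```

Request:
carry_out(
  plan=[
    [[0,0,0,1,0],[0,0,0,0,0]],
  ],
)

```text
clock: 5.25
tcp_pos: [0.5076, -0.0354, 0.0616]
orientation: [[-0.003, 1.0, -0.0], [1.0, 0.003, -0.0], [-0.0, -0.0, -1.0]]
contact_force: [0.9, 0.2, 0.3]
grip_width: 0.0007
gripper_force: 0.0
```

Request:
carry_out(
  plan=[
    [[0,0,0,1,0],[0,0,0,0,0]],
  ],
)

```text
clock: 5.45
tcp_pos: [0.5076, -0.0354, 0.0606]
orientation: [[-0.003, 1.0, -0.0], [1.0, 0.003, -0.0], [-0.0, -0.0, -1.0]]
contact_force: [-0.4, 0.1, 0.4]
grip_width: 0.0005
gripper_force: 0.0
```

Request:
carry_out(
  plan=[
    [[0,0,0,0.7,0],[0,0,0,0,0]],
  ],
)

```text
clock: 5.65
tcp_pos: [0.5076, -0.0354, 0.0599]
orientation: [[-0.003, 1.0, -0.0], [1.0, 0.003, -0.0], [-0.0, -0.0, -1.0]]
contact_force: [0.7, -0.5, 0.5]
grip_width: 0.0005
gripper_force: 0.0
```

Request:
carry_out(
  plan=[
    [[0,0,0,1,0],[0,0,0,0,0]],
  ],
)

```text
clock: 5.85
tcp_pos: [0.5076, -0.0354, 0.0589]
orientation: [[-0.003, 1.0, -0.0], [1.0, 0.003, -0.0], [-0.0, -0.0, -1.0]]
contact_force: [-0.1, -0.6, 0.3]
grip_width: 0.0004
gripper_force: 0.0
```

Request:
carry_out(
  plan=[
    [[0,0,0,0.8,0],[0,0,0,0,0]],
  ],
)

```text
clock: 6.05
tcp_pos: [0.5076, -0.0354, 0.0581]
orientation: [[-0.003, 1.0, -0.0], [1.0, 0.003, -0.0], [-0.0, -0.0, -1.0]]
contact_force: [0.7, 0.0, 0.3]
grip_width: 0.0006
gripper_force: 0.0
```

Request:
carry_out(
  plan=[
    [[0,0,0,1,0],[0,0,0,0,0]],
  ],
)

```text
clock: 6.25
tcp_pos: [0.5076, -0.0354, 0.0571]
orientation: [[-0.003, 1.0, -0.0], [1.0, 0.003, -0.0], [-0.0, -0.0, -1.0]]
contact_force: [0.5, -0.5, -0.4]
grip_width: 0.0002
gripper_force: 0.0
```

Request:
carry_out(
  plan=[
    [[0,0,0,0.7,0],[0,0,0,0,0]],
  ],
)

```text
clock: 6.45
tcp_pos: [0.5076, -0.0354, 0.0564]
orientation: [[-0.003, 1.0, -0.0], [1.0, 0.003, 0.0], [0.0, -0.0, -1.0]]
contact_force: [0.3, -0.7, -0.1]
grip_width: 0.0003
gripper_force: 0.0
```

Request:
carry_out(
  plan=[
    [[0,0,0,0.8,0],[0,0,0,0,0]],
  ],
)

```text
clock: 6.65
tcp_pos: [0.5076, -0.0354, 0.0556]
orientation: [[-0.003, 1.0, -0.0], [1.0, 0.003, -0.0], [-0.0, -0.0, -1.0]]
contact_force: [0.2, 0.3, 0.1]
grip_width: 0.0006
gripper_force: 0.0
```

Request:
carry_out(
  plan=[
    [[0,0,0,0.7,0],[0,0,0,0,0]],
  ],
)

```text
clock: 6.85
tcp_pos: [0.5077, -0.0354, 0.055]
orientation: [[-0.003, 1.0, 0.0], [1.0, 0.003, -0.0], [-0.0, 0.0, -1.0]]
contact_force: [0.1, 0.4, 2.1]
grip_width: 0.0006
gripper_force: 0.7
```

Request:
carry_out(
  plan=[
    [[0,0,0,0.8,0],[0,0,0,0,0]],
  ],
)

```text
clock: 7.05
tcp_pos: [0.5078, -0.0354, 0.0543]
orientation: [[-0.003, 1.0, 0.0], [1.0, 0.003, -0.0], [-0.0, 0.0, -1.0]]
contact_force: [-1.7, -0.4, 4.2]
grip_width: 0.0001
gripper_force: 2.2
```

Request:
carry_out(
  plan=[
    [[0,0,1,0,0],[0,0,1,0,0]],
  ],
)

```text
clock: 7.25
tcp_pos: [0.5091, -0.0354, 0.0542]
orientation: [[-0.003, 1.0, -0.001], [1.0, 0.003, -0.0], [-0.0, -0.001, -1.0]]
contact_force: [-3.8, -0.4, 6.8]
grip_width: 0.0002
gripper_force: 3.1
```

Request:
carry_out(
  plan=[
    [[0,0,1.5,0,0],[0,0,1.5,0,0]],
  ],
)

```text
clock: 7.45
tcp_pos: [0.5124, -0.0354, 0.0543]
orientation: [[-0.003, 1.0, -0.001], [1.0, 0.003, -0.0], [-0.0, -0.001, -1.0]]
contact_force: [-2.2, 0.4, 5.8]
grip_width: 0.0005
gripper_force: 3.1
```

Request:
carry_out(
  plan=[
    [[0,0,1.5,0.1,0],[0,0,1.5,0,0],[0,0,1.5,0,0]],
  ],
)

```text
clock: 7.75
tcp_pos: [0.5171, -0.0354, 0.0543]
orientation: [[-0.003, 1.0, -0.0], [1.0, 0.003, -0.0], [-0.0, -0.0, -1.0]]
contact_force: [-2.1, 0.1, 6.0]
grip_width: 0.0
gripper_force: 3.0
```

Request:
carry_out(
  plan=[
    [[0,0,1.5,0,0],[0,0,1.5,0,0]],
  ],
)

```text
clock: 7.95
tcp_pos: [0.5202, -0.0354, 0.0542]
orientation: [[-0.003, 1.0, -0.0], [1.0, 0.003, -0.0], [-0.0, -0.0, -1.0]]
contact_force: [-2.3, 0.6, 4.4]
grip_width: 0.0003
gripper_force: 1.9
```

Request:
carry_out(
  plan=[
    [[0,0,0,-4,0],[0,0,-6,0,0],[0,0,-5.5,0,0],[0,0,0,0,0],[0,0,0,2.5,0],[0,0,0,1,0],[0,0,0,0.5,0],[0,0,1,0,0],[0,0,1,0,0],[0,0,1.5,0,0],[0,0,1.5,0,0]],
  ],
)

```text
clock: 9.05
tcp_pos: [0.5135, -0.0355, 0.0543]
orientation: [[-0.003, 1.0, -0.001], [1.0, 0.003, -0.0], [-0.0, -0.001, -1.0]]
contact_force: [-2.7, -0.3, 6.8]
grip_width: 0.0007
gripper_force: 3.3
```

Request:
carry_out(
  plan=[
    [[0,0,1.5,0.1,0],[0,0,1.5,0,0],[0,0,1.5,0,0],[0,0,1.5,0,0]],
  ],
)

```text
clock: 9.45
tcp_pos: [0.5197, -0.0355, 0.0542]
orientation: [[-0.003, 1.0, -0.0], [1.0, 0.003, -0.0], [-0.0, -0.0, -1.0]]
contact_force: [-1.7, -0.4, 4.4]
grip_width: 0.0007
gripper_force: 2.2
```

Run:
```python
from h import *
snap("wrist","w3");s=arm.observe();print(s["clock"],s["tcp_pos"],s["contact_force"])
a=cv2.imread("pics/w3.png")[0:250,200:460]
cv2.imwrite("pics/w3c.png",cv2.resize(a,None,fx=2.4,fy=2.4,interpolation=cv2.INTER_CUBIC))
```

```text
9.5 [ 0.51993839 -0.0354201   0.05415674] [-1.93020865 -0.23211075  4.91344132]
```

View pics/w3c.png

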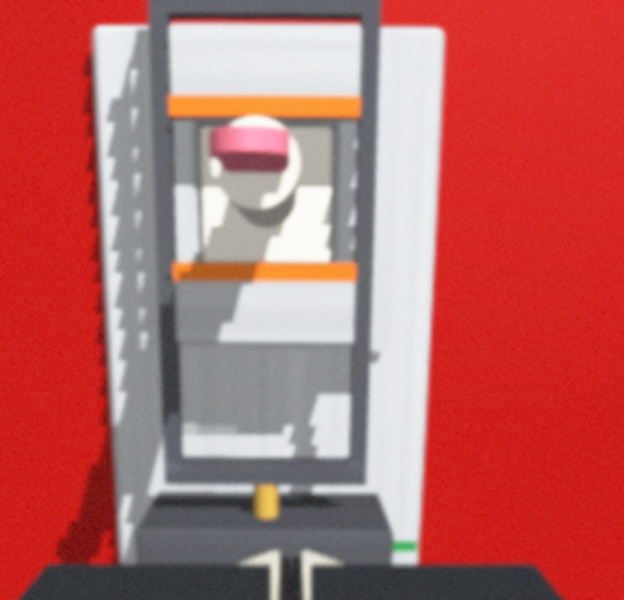

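The jaws are opening: the lip gap has grown from about 23 to 34 mm. Two or three more strokes should do it.

Request:
carry_out(
  plan=[
    [[0,0,0,-4,0],[0,0,-6,0,0],[0,0,-5.5,0,0],[0,0,0,0,0],[0,0,0,2.5,0],[0,0,0,1,0],[0,0,0,0.5,0],[0,0,1,0,0],[0,0,1,0,0],[0,0,1.5,0,0],[0,0,1.5,0,0],[0,0,1.5,0,0],[0,0,1.5,0,0],[0,0,1.5,0,0],[0,0,1.5,0,0]],
  ],
)

```text
clock: 11.0
tcp_pos: [0.5191, -0.0354, 0.0542]
orientation: [[-0.003, 1.0, -0.0], [1.0, 0.003, -0.0], [-0.0, -0.0, -1.0]]
contact_force: [-2.1, -0.1, 5.6]
grip_width: 0.0005
gripper_force: 2.4
```

Request:
carry_out(
  plan=[
    [[0,0,0,-4,0],[0,0,-6,0,0],[0,0,-5.5,0,0],[0,0,0,0,0],[0,0,0,2.5,0],[0,0,0,1,0],[0,0,0,0.5,0],[0,0,1,0,0],[0,0,1,0,0],[0,0,1.5,0,0],[0,0,1.5,0,0]],
  ],
)

```text
clock: 12.1
tcp_pos: [0.5124, -0.0355, 0.0542]
orientation: [[-0.003, 1.0, -0.001], [1.0, 0.003, -0.0], [-0.0, -0.001, -1.0]]
contact_force: [-2.3, -0.2, 5.7]
grip_width: 0.0001
gripper_force: 3.5
```

Request:
carry_out(
  plan=[
    [[0,0,1.5,0,0],[0,0,1.5,0,0],[0,0,1.5,0,0],[0,0,1.5,0,0]],
  ],
)

```text
clock: 12.5
tcp_pos: [0.5172, -0.0354, 0.0539]
orientation: [[-0.003, 1.0, -0.003], [1.0, 0.003, -0.001], [-0.001, -0.003, -1.0]]
contact_force: [-5.6, 0.1, 7.7]
grip_width: 0.0007
gripper_force: 3.8
```

```bash
cat > gap.py <<'E'
from h import *
import sys
def gap(n):
    im=cv2.imread(f"pics/{n}.png").astype(int);b,g,r=im[...,0],im[...,1],im[...,2]
    m=(r>190)&(g>80)&(g<160)&(b<90)
    rows=np.where(m[:,240:370].sum(1)>30)[0];print(n,rows)
snap("wrist",sys.argv[1]);s=arm.observe();print(s["clock"],s["tcp_pos"],s["contact_force"])
gap("w3");gap(sys.argv[1])
E
python3 gap.py w4
```

```text
12.55 [ 0.51771565 -0.03538513  0.05393246] [-4.41134923 -0.77907796  7.98367202]
w3 [ 41  42  43  44  45  46  47  48 110 111 112 113 114 115 316 321 325]
w4 [ 34  35  36  37  38  39  40 118 119 120 121 122 316 321 325]
```

Fx jumped and the finger lagged, so the wheel looks to be at its stop. I'll confirm with one more short stroke.

Request:
carry_out(
  plan=[
    [[0,0,0,-4,0],[0,0,-7,0,0],[0,0,0,0,0],[0,0,0,2.5,0],[0,0,0,1.2,0],[0,0,0,0.3,0],[0,0,1.5,0,0],[0,0,1.5,0,0]],
  ],
)

```text
clock: 13.35
tcp_pos: [0.5131, -0.0355, 0.0538]
orientation: [[-0.003, 1.0, -0.003], [1.0, 0.003, -0.001], [-0.001, -0.003, -1.0]]
contact_force: [-8.2, 0.2, 9.4]
grip_width: 0.0001
gripper_force: 4.5
```

Request:
carry_out(
  plan=[
    [[0,0,1.5,0,0],[0,0,1.5,0,0]],
  ],
)

```text
clock: 13.55
tcp_pos: [0.5159, -0.0354, 0.0538]
orientation: [[-0.003, 1.0, -0.003], [1.0, 0.003, -0.001], [-0.001, -0.003, -1.0]]
contact_force: [-7.4, 0.2, 8.6]
grip_width: 0.0004
gripper_force: 4.4
```

```bash
python3 gap.py w5
```

```text
13.6 [ 0.51632391 -0.03542199  0.0538059 ] [-5.45761731  0.63815088  7.76729894]
w3 [ 41  42  43  44  45  46  47  48 110 111 112 113 114 115 316 321 325]
w5 [ 34  35  36  37  38  39  40 118 119 120 121 122 316 321 325]
```

The gap is unchanged while the finger slips at 5–8 N sideways, so the wheel is at its stop and the jaws are fully open. I'm rising and moving over the nail.

Request:
carry_out(
  plan=[
    [[0,0,0,-4,0],[0,0,0,-20,0],[0,0,0,-35,0],[0,0,0,-35,0],[91,0,0,-25,0],[91,12,-0.5,0,0],[91,25,-0.5,0,0],[91,25,0,0,0],[91,20,0,0,0],[91,6,0,0,0],[91,0,0,0,0],[91,0,0,0,0]],
  ],
)

```text
clock: 14.8
tcp_pos: [0.5164, 0.0515, 0.1726]
orientation: [[-0.002, 1.0, -0.001], [1.0, 0.002, -0.001], [-0.001, -0.001, -1.0]]
contact_force: [0.8, -0.1, 0.0]
grip_width: 0.06
gripper_force: 0.0
```

Run:
```python
from h import *
np.set_printoptions(precision=4,suppress=True)
s=arm.observe();print(s["clock"],s["tcp_pos"],s["orientation"],s["contact_force"],s["grip_width"])
print(proj("wrist",[[.515,.053,.108],[.515,.053,.072]]))
snap("wrist","w6");im=cv2.imread("pics/w6.png")
cv2.imwrite("pics/w6c.png",cv2.resize(im[100:400,170:490],None,fx=2,fy=2,interpolation=cv2.INTER_CUBIC))
for b in arm.boxes_of("wrist","nail")[:2]:print(b)
```

```text
14.8 [0.5164 0.0515 0.1726] [[-0.0022  1.     -0.0007]
 [ 1.      0.0022 -0.0007]
 [-0.0007 -0.0007 -1.    ]] [ 0.7732 -0.0709  0.0033] 0.059995217667504964
[[319.4871 210.5061]
 [319.6402 197.7357]]
{'position': [317.8, 187.5], 'conf': 0.68}
```

View pics/w6c.png

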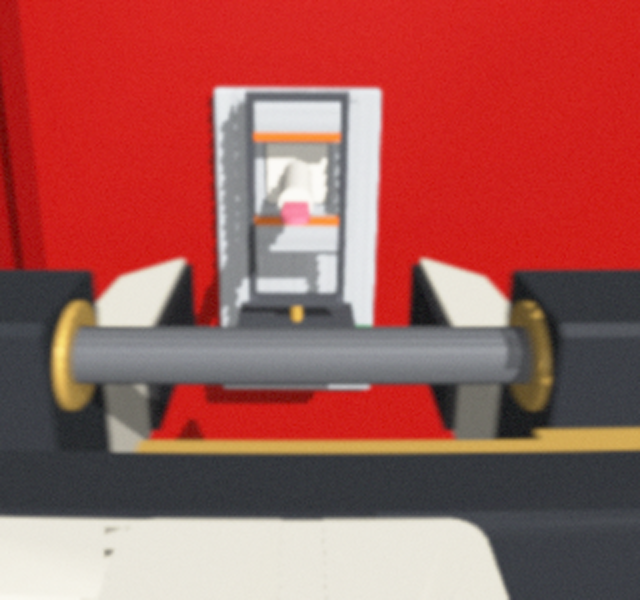

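The pink tip is at about pixel (317,207) with its top edge near row 212, which puts the nail at about (0.5135, 0.052). It stands between the open jaws, so I'm descending and gripping.

Request:
carry_out(
  plan=[
    [[91,1,-1.5,0,0],[91,0,-1.5,0,0],[91,0,0,20,0],[91,0,0,20,0],[91,0,0,20,0],[91,0,0,20,0],[91,0,0,20,0],[91,0,0,12,0],[91,0,0,5,0],[91,0,0,2,0],[91,0,0,0,0],[91,0,0,0,0]],
  ],
)

```text
clock: 16.1
tcp_pos: [0.5139, 0.0537, 0.0547]
orientation: [[-0.003, 1.0, 0.001], [1.0, 0.003, 0.0], [0.0, 0.001, -1.0]]
contact_force: [0.3, 0.5, -0.2]
grip_width: 0.091
gripper_force: 0.0
```

Request:
carry_out(
  plan=[
    [[40,0,0,0,0],[40,0,0,0,0],[30,0,0,0,0],[25,0,0,0,0],[20,0,0,0,0],[18,0,0,0,0],[16,0,0,0,0],[16,0,0,0,0]],
  ],
)

```text
clock: 16.9
tcp_pos: [0.5134, 0.0536, 0.054]
orientation: [[-0.003, 1.0, -0.0], [1.0, 0.003, -0.0], [-0.0, -0.0, -1.0]]
contact_force: [0.1, 0.2, -0.0]
grip_width: 0.0318
gripper_force: 0.0
```

Request:
carry_out(
  plan=[
    [[16,0,0,0,0],[16,0,0,0,0],[16,0,0,0,0],[12,0,0,0,0],[8,0,0,0,0],[8,0,0,0,0]],
  ],
)

```text
clock: 17.5
tcp_pos: [0.5134, 0.0536, 0.054]
orientation: [[-0.003, 1.0, -0.0], [1.0, 0.003, -0.0], [-0.0, -0.0, -1.0]]
contact_force: [-0.1, -0.5, -1.3]
grip_width: 0.0133
gripper_force: 30.0
```

Request:
carry_out(
  plan=[
    [[0,0,0,0,0],[0,0,0,0,0],[0,0,0,0,0]],
  ],
)

```text
clock: 17.8
tcp_pos: [0.5134, 0.0536, 0.054]
orientation: [[-0.003, 1.0, -0.0], [1.0, 0.003, -0.0], [-0.0, -0.0, -1.0]]
contact_force: [-0.1, 0.3, -0.3]
grip_width: 0.0131
gripper_force: 30.0
```

Request:
carry_out(
  plan=[
    [[0,0,0,-3,0],[0,0,0,-7,0],[0,0,0,-10,0],[0,0,0,-20,0],[0,0,0,-25,0],[0,0,0,-20,0],[0,0,0,-5,0]],
  ],
)

```text
clock: 18.5
tcp_pos: [0.5148, 0.0541, 0.1469]
orientation: [[-0.003, 1.0, 0.004], [1.0, 0.003, 0.0], [0.0, 0.004, -1.0]]
contact_force: [1.1, 0.4, 0.0]
grip_width: 0.0131
gripper_force: 30.0
```

Request:
carry_out(
  plan=[
    [[0,-10,3,0,0],[0,-20,6,0,0],[0,-28,9,0,0],[0,-30,9,0,0],[0,-30,9,0,0],[0,-30,9,0,0],[0,-30,9,0,0],[0,-30,9,0,0],[0,-30,9,0,0],[0,-28,9,0,0],[0,-20,6,0,0],[0,-12,3,0,0],[0,0,0,0,0],[0,0,0,0,0]],
  ],
)

```text
clock: 19.9
tcp_pos: [0.6038, -0.2431, 0.1434]
orientation: [[-0.004, 1.0, -0.001], [1.0, 0.004, 0.001], [0.001, -0.001, -1.0]]
contact_force: [0.7, -0.1, 0.1]
grip_width: 0.0133
gripper_force: 30.0
```

Run:
```python
from h import *
np.set_printoptions(precision=4,suppress=True)
s=arm.observe();p=s["tcp_pos"];print(s["clock"],p,s["orientation"],s["contact_force"],s["grip_width"],s["gripper_force"])
snap("wrist","w7");snap("top","t7");im=cv2.imread("pics/w7.png")
for cam in("wrist","top"):
  f=cv2.imread(f"pics/{'w7' if cam=='wrist' else 't7'}.png").astype(int);b,g,r=f[...,0],f[...,1],f[...,2]
  m=((b>r+35)&(b>100)&(g>r)).astype(np.uint8)
  n,l,st,ce=cv2.connectedComponentsWithStats(m)
  for i in np.argsort(-st[1:,4])[:3]+1:print(cam,st[i],ce[i],ray(cam,ce[i],.014))
print(proj("wrist",[[*p[:2],p[2]-.036]]))
cv2.imwrite("pics/w7c.png",im)
```

```text
19.9 [ 0.6038 -0.2431  0.1434] [[-0.0035  1.     -0.001 ]
 [ 1.      0.0035  0.0011]
 [ 0.0011 -0.001  -1.    ]] [ 0.729  -0.0799  0.088 ] 0.013311269073161077 29.99814212322235
wrist [ 285  157   69   57 2838] [318.9517 184.0659] [ 0.6021 -0.2354  0.014 ]
top [368 161   8  18 100] [371.86 169.28] [ 0.6001 -0.2231  0.014 ]
top [496 281  13  11  86] [502.1279 285.907 ] [ 0.2704 -0.6011  0.014 ]
top [523 275  10   9  45] [526.3111 279.2444] [ 0.2903 -0.6737  0.014 ]
[[320.8784 226.6915]]
```

View pics/w7c.png

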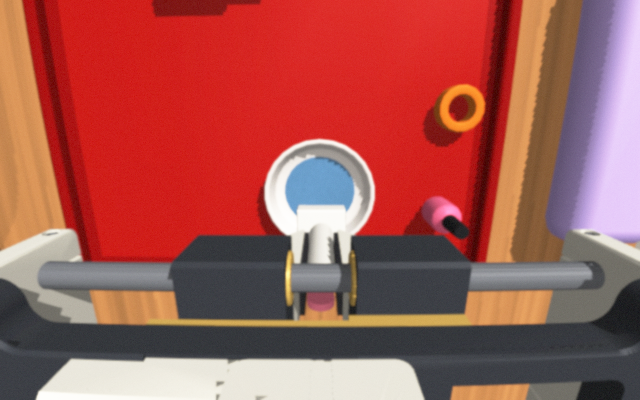

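The blue floor spans columns 285–354 with its top at row 157, the rim top is at row 139, and the held nail foot is at (321,227). I'll work out the dish centre from those edges.

Run:
```python
from h import *
np.set_printoptions(precision=4,suppress=True)
print("floor top",ray("wrist",(319.5,157),.014)-[0,.032,0])
print("widest L/R",ray("wrist",(285,187),.014),ray("wrist",(354,187),.014))
print("rim",ray("wrist",(320,139.5),.028)-[0,.05,0],ray("wrist",(265,192),.028),ray("wrist",(375,192),.028))
print("foot bottom near edge check",proj("wrist",[[.6038+a,-.2431+.015,.1074] for a in(-.015,.015)]))
```

```text
floor top [ 0.6025 -0.242   0.014 ]
widest L/R [ 0.5701 -0.2384  0.014 ] [ 0.6351 -0.238   0.014 ]
rim [ 0.6029 -0.2429  0.028 ] [ 0.5536 -0.2398  0.028 ] [ 0.6526 -0.2393  0.028 ]
foot bottom near edge check [[297.7354 204.699 ]
 [344.2054 204.9518]]
```

The dish centre comes out at (0.6027, -0.2425), about 1 mm from where the tool is. I'm lowering, with the last part by feel.

Request:
carry_out(
  plan=[
    [[0,0,-1,5,0],[0,0,0,15,0],[0,0,0,20,0],[0,0,0,20,0],[0,0,0,15,0],[0,0,0,8,0],[0,0,0,4,0],[0,0,0,2,0],[0,0,0,1,0],[0,0,0,0,0]],
  ],
)

```text
clock: 21.0
tcp_pos: [0.6037, -0.2442, 0.0546]
orientation: [[-0.003, 1.0, 0.001], [1.0, 0.003, -0.0], [-0.0, 0.001, -1.0]]
contact_force: [1.5, 0.2, -0.3]
grip_width: 0.0132
gripper_force: 30.0
```

Request:
carry_out(
  plan=[
    [[0,0,0,0.8,0],[0,0,0,0.4,0],[0,0,0,0,0]],
  ],
)

```text
clock: 21.3
tcp_pos: [0.6034, -0.2442, 0.053]
orientation: [[-0.003, 1.0, 0.0], [1.0, 0.003, -0.0], [-0.0, 0.0, -1.0]]
contact_force: [-1.3, 0.5, -0.1]
grip_width: 0.0133
gripper_force: 30.0
```

Request:
carry_out(
  plan=[
    [[0,0,0,0.8,0],[0,0,0,0.7,0],[0,0,0,0,0]],
  ],
)

```text
clock: 21.6
tcp_pos: [0.6032, -0.2441, 0.0512]
orientation: [[-0.003, 1.0, -0.0], [1.0, 0.003, 0.0], [0.0, -0.0, -1.0]]
contact_force: [0.5, -0.2, -1.1]
grip_width: 0.0135
gripper_force: 30.0
```

Request:
carry_out(
  plan=[
    [[0,0,0,0.5,0],[0,0,0,0.4,0],[0,0,0,0,0]],
  ],
)

```text
clock: 21.9
tcp_pos: [0.6032, -0.2441, 0.0504]
orientation: [[-0.003, 1.0, -0.0], [1.0, 0.003, -0.0], [-0.0, -0.0, -1.0]]
contact_force: [0.0, -0.0, -0.7]
grip_width: 0.0132
gripper_force: 30.0
```

Request:
carry_out(
  plan=[
    [[0,0,0,0.4,0],[0,0,0,0,0]],
  ],
)

```text
clock: 22.1
tcp_pos: [0.6033, -0.2441, 0.05]
orientation: [[-0.003, 1.0, -0.0], [1.0, 0.003, -0.0], [-0.0, -0.0, -1.0]]
contact_force: [-1.1, 0.1, 0.1]
grip_width: 0.0132
gripper_force: 30.0
```

Request:
carry_out(
  plan=[
    [[0,0,0,0.4,0],[0,0,0,0,0]],
  ],
)

```text
clock: 22.3
tcp_pos: [0.6033, -0.2441, 0.0496]
orientation: [[-0.003, 1.0, -0.0], [1.0, 0.003, -0.0], [-0.0, -0.0, -1.0]]
contact_force: [0.6, 0.2, -1.1]
grip_width: 0.0134
gripper_force: 30.0
```

Request:
carry_out(
  plan=[
    [[0,0,0,0.4,0],[0,0,0,0,0]],
  ],
)

```text
clock: 22.5
tcp_pos: [0.6034, -0.2441, 0.0496]
orientation: [[-0.003, 1.0, 0.0], [1.0, 0.003, -0.0], [-0.0, 0.0, -1.0]]
contact_force: [-1.0, -0.6, 3.2]
grip_width: 0.0133
gripper_force: 30.0
```

Request:
carry_out(
  plan=[
    [[0,0,0,0.4,0],[0,0,0,0,0]],
  ],
)

```text
clock: 22.7
tcp_pos: [0.6034, -0.2442, 0.0496]
orientation: [[-0.003, 1.0, 0.0], [1.0, 0.003, -0.0], [-0.0, 0.0, -1.0]]
contact_force: [-2.3, -0.2, 8.1]
grip_width: 0.0131
gripper_force: 30.0
```

Floor contact. I'm easing back 0.6 mm, then opening slowly.

Request:
carry_out(
  plan=[
    [[0,0,0,-0.6,0],[12,0,0,0,0],[15,0,0,0,0],[20,0,0,0,0],[30,0,0,0,0],[45,0,0,0,0],[60,0,0,0,0],[60,0,0,0,0],[60,0,0,0,0],[60,0,0,0,0],[60,0,0,0,0]],
  ],
)

```text
clock: 23.8
tcp_pos: [0.6033, -0.2442, 0.0494]
orientation: [[-0.003, 1.0, 0.0], [1.0, 0.003, -0.0], [-0.0, 0.0, -1.0]]
contact_force: [-0.3, -0.6, -0.2]
grip_width: 0.0597
gripper_force: 0.0
```

Request:
carry_out(
  plan=[
    [[60,0,0,-5,0],[60,0,0,-15,0],[60,0,0,-25,0],[60,0,0,-30,0],[60,0,0,-30,0],[60,0,0,-20,0],[60,-20,0,0,0],[60,-30,0,0,0],[60,-30,0,0,0],[60,-20,0,0,0],[60,0,0,0,0],[60,0,0,0,0]],
  ],
)

```text
clock: 25.0
tcp_pos: [0.6037, -0.3436, 0.1748]
orientation: [[-0.003, 1.0, 0.0], [1.0, 0.003, 0.001], [0.001, 0.0, -1.0]]
contact_force: [0.1, 0.2, -0.1]
grip_width: 0.0602
gripper_force: 0.0
```

Run:
```python
from h import *
s=arm.observe();print(s["clock"],s["tcp_pos"],s["contact_force"],s["grip_width"])
snap("wrist","w8");snap("side","s8")
a=cv2.imread("pics/w8.png")[0:250,200:440];b=cv2.imread("pics/s8.png")[130:280,210:370]
cv2.imwrite("pics/e.png",np.hstack([cv2.resize(a,(400,416)),cv2.resize(b,(400,416))]))
print(proj("wrist",[[.6027,-.2425,.014],[.6027,-.2425,.104]]))
```

```text
25.0 [ 0.60371    -0.34364319  0.17481921] [ 0.13517555  0.16432407 -0.06243063] 0.060245128946662715
[[320.09010426  82.75292458]
 [320.01581212  70.52817074]]
```

View pics/e.png

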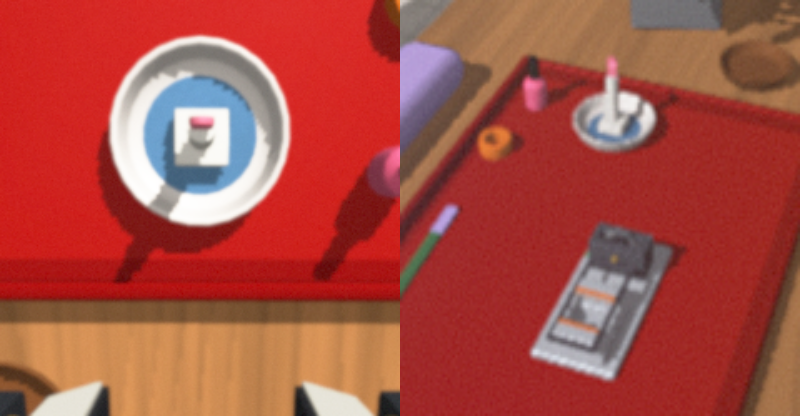

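The nail stands upright in the middle of the blue floor (crop about (200,135)), the jaws are open, and the gripper is clear.

```bash
python3 -c "
from plant import arm
print(arm.close_job())"
```

```text
the job is handed in; nothing more can be done
None
```

I rolled the wheel to its stop with the closed fingertips (both finger ends together), which opened the jaws fully, then stood the nail tip upright in the middle of the ring dish and handed the job in at about 25 s; the highest single-axis force I read on the stand was 9.4 N, and my moves touched nothing else on the tray.

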